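# Calibrate the counting scale with the brass check weight

## Task

Calibrate the counting scale beside the bowl feeder: set the brass check weight down gently, upright, on the scale's steel platter and let go of it, then press the green membrane key on the scale's panel firmly from above and hold it for about half a second before letting go. Do not lean on the key with great force, and do not press the red key. Leave the weight standing on the platter.

Things in the scene. Friction and masses are not known exactly. Their poses are not given: they have to be found in the camera images.
- check_weight: Brass-coloured check weight, about 0.5 kg, standing loose on the table: round body 38 mm wide, 46 mm tall, then a thin neck and a 22 mm wide knob; 64 mm tall in all. Origin: centre of its underside, z up. Two weights of like shape stand near it, not wanted: a bright steel one (32 mm wide, 50 tall) and a black one (50 mm wide, 70 tall), all at least 80 mm apart centre to centre.
- scale: Counting scale, fixed: cream housing 300 x 300 mm, 55 mm high. Origin: centre of its foot on the table; x away from the robot (within 15 deg), y left. Flat steel platter, 160 mm (x) by 260 mm (y), centred at x = +60 mm, top 85 mm above the table. Black key panel along the edge nearest the robot: keys at x = -100 mm, y = +55 and -55 mm; green may be on either side. Display at x = -40 mm.
- green_key: Green membrane key, a flat 36 x 36 mm pad facing up on the scale's panel. Origin: centre of its underside; its top face is 5 mm higher, 60.5 mm above the table and 5 mm proud of the panel. It yields only 1.5 mm against about 5 N, then is solid. It registers while the fingers press it with more than 5 N; press with 8 to 20 N. More than 90 N harms it.
- red_key: Red membrane key, same size and build as the green one, 110 mm beside it on the same panel. Origin: centre of its underside. Not to be pressed.
Not all that is in view belongs to the job. Several things have the shape of the check_weight; the one meant has the colours described above.

How it is judged (in metres and radians):
On the way, in this order (a step that is already met when the one before it is completed fails the run):
1. the brass check weight stands released on the platter (x of check_weight in the frame of scale between -0.01 and 0.13 m and y of check_weight in the frame of scale between -0.12 and 0.12 m and z of check_weight in the frame of scale between 0.079 and 0.091 m and angle between check_weight's own z axis and vertical below 0.17 rad and linear speed of check_weight below 0.03 m/s and contact force between check_weight and the fingers below 0.2 N), for 0.2 s.
2. the green key is pressed by the fingers with more than 5 N for 0.2 s, the weight standing on the platter (all of step 1 and contact force between green_key and the fingers above 5 N), for 0.2 s.
At the end, for the whole second after the job is handed in: The brass check weight stands upright (within 10 degrees), at rest and released on the platter, its centre within 70 mm of the platter's centre along the platter's short side and 120 mm along its long side, its underside within 6 mm of the platter's top face; nothing presses the green key (all of step 1 and contact force between green_key and anything else below 0.5 N); the robot touches nothing.
It fails at once if the red key is pressed (more than 2 N) (contact force between red_key and anything else above 2 N).
It fails at once if the green key is pressed with more than 90 N (contact force between green_key and anything else above 90 N).
It fails at once if the check weight is dropped on the scale (falls free of the fingers at more than 0.5 m/s close above the platter: a drop of some 15 mm or more) (linear speed of check_weight above 0.5 m/s and contact force between check_weight and the fingers below 0.2 N and z of check_weight in the frame of scale between 0.07 and 0.11 m and x of check_weight in the frame of scale between -0.01 and 0.13 m and y of check_weight in the frame of scale between -0.12 and 0.12 m).
It also fails if it takes over 45 s, if anything falls off the work surface, if the arm or the gripper's body presses on something with over 40 N, if the wrist force passes 120 N, or if a joint passes its speed limit or range.

## Robot

A 7-joint arm with a two-finger parallel gripper is mounted at the origin on the work surface. World frame = base frame: x ahead of the robot, y to its left, z up, the work surface at z = 0. Lengths are in mm, angles in rad, forces in N, time in s.
With the tool pointing down it reaches from about 425 to 875 mm from the base axis. Payload 8.4 kg.
Tool frame: the origin (TCP) lies midway between the tips of the shut fingers; the grasp point (between the pads) lies 19 mm behind it; z points along the fingers, y is the line along which they close (so a half turn about z gives the same grasp; the last joint's range is limited). The gripper opens to 85 mm and grips with 20 to 120 N. Pads are 22 mm wide; open, the fingers measure 114 mm over their backs; the gripper's body (76 mm by 85 mm) begins 54 mm behind the grasp point. The pads swing forward as they close: fully open they stand 13 mm farther back than shut.
Start: joints at [1.045, 0.333, 0.04, 1.465, -0.013, 1.343, -0.059], TCP at [269.049, -591.673, 231.308] pointing down, gripper open.
Joint ranges: [-2.58, 2.58], [-0.38, 2.09], [-1.3, 1.39], [0.25, 2.4], [-1.5, 4.64], [0.08, 2.09], [-2.65, 2.65]. Speed limits (rad/s): [2.22, 2.22, 2.79, 2.79, 3.14, 3.14, 3.14].

## Interface

Orientations are given as a rotation vector (axis times angle).
In Python, from station import manip gives the robot as it stands.
- The arm moves only by the shell command python3 -m creep 'ROWS' [FORCE]. ROWS is JSON, a list of rows, each a list of 3 entries, a list of its own where there are three numbers: the finger opening in mm, from 0 to 85.4, then the shift along the tool's x, y, z in mm, then the turn, a rotation vector about the tool's x, y, z in degrees. In form: [[fingers, [x, y, z], [ax, ay, az]], ...]. A call has 1 to 20 rows; each row is the pose to reach, as a shift and turn from the pose commanded when the call began, along the tool's axes at that moment; what a row does not reach only later rows make up. A row lasts 1/12 s, in which the tool goes at most 41.7 mm and 7.16 degrees, less where a joint would pass 70% of its speed; a pose out of reach is approached as far as the arm can. A call with a gripper value outside its range is refused whole. The fingers move at their own pace and stop on an object; FORCE is the grip in N (left out, the last holds). Time passes only in rows, so rows that repeat a pose let the fingers close. It gives the time, the measured TCP pose, the force, the opening and the grip force at its end, in the units of the state.
- manip.read_state(): the state, without advancing time (a new reading comes with each control period).
- manip.capture(name): name is "side" or "top"; returns (picture, depth): 480x640x3 uint8, red, green, blue; 480x640 float32, mm along the optical axis (not along the pixel's ray), 0 where there is no reading.
- manip.get_calibration(name): a dict with "camera_matrix" (3x3 intrinsics, pixels), "extrinsics" (4x4, takes a point from camera to world coordinates). Camera axes: x right, y up, looking along -z (the intrinsics and any distortion apply to the point x, -y, -z); pixel columns grow to the right and rows downward; lengths in mm; the calibration is good to about 2 mm. A picture is of the moment at which its call begins. get_calibration takes no time and is no camera call.
- manip.hand_in(): hands the job in; it is judged then, once.
The state is a dict: "time_s": time; "joints": joint angles; "joint_vel": joint speeds; "tau": joint torques, N m; "ee_pos": TCP position; "tool_rot": TCP orientation; "force": force on the tool from outside, world axes, zero at the start; "torque": the same for the moment, N m; "width": opening from 0.0 (shut) to 1.0 (fully open); "gripper_force": force on a finger pad.
Only numpy, scipy, OpenCV 4.12 (cv2) and the standard library are available. Lean on these libraries where they do the work, as an engineer would, in place of code of your own. Each camera call takes 0.05 s, during which the arm holds its last target. There are 200 camera calls.

## Working session

There is one attempt and no reset: what is moved stays moved. The work goes in short steps, Python scripts to look and compute and a shell command to move; the robot and the scene stay as the last step left them, time stands still between calls to the robot, and variables do not carry over. Pictures are saved under pics/ and viewed, at most 10 in all, crops included, and the job is handed in when it is done.

```bash
mkdir -p pics; cat > h.py <<'E'
import numpy as np, cv2
from station import manip
def shot(n,name):
    p,d=manip.capture(n); cv2.imwrite(f'pics/{name}.png',p[:,:,::-1]); np.savez(f'pics/{name}.npz',p=p,d=d); return p,d
def pts(n,d):
    c=manip.get_calibration(n);K=np.array(c['camera_matrix']);E=np.array(c['extrinsics'])
    v,u=np.mgrid[:480,:640]
    P=np.stack([(u-K[0,2])/K[0,0]*d,-(v-K[1,2])/K[1,1]*d,-d],-1)
    return P@E[:3,:3].T+E[:3,3]
def ray(n,u,v,z):
    c=manip.get_calibration(n);K=np.array(c['camera_matrix']);E=np.array(c['extrinsics'])
    r=E[:3,:3]@np.array([(u-K[0,2])/K[0,0],-(v-K[1,2])/K[1,1],-1]);o=E[:3,3]
    return o+r*(z-o[2])/r[2]
E
python3 - <<'E'
from h import *
for n in('top','side'):
    shot(n,n+'1'); c=manip.get_calibration(n); print(n,np.round(c['camera_matrix'],1).tolist(),np.round(c['extrinsics'],3).tolist(),[k for k in c])
a=cv2.imread('pics/top1.png');b=cv2.imread('pics/side1.png')
print(manip.read_state())
E
```

```text
top [[539.5, 0.0, 312.4], [0.0, 539.5, 233.9], [0.0, 0.0, 1.0]] [[0.013, 0.984, -0.18, 331.723], [-0.999, 0.018, 0.028, -132.479], [0.031, 0.179, 0.983, 1047.118], [0.0, 0.0, 0.0, 1.0]] ['camera_matrix', 'extrinsics']
side [[569.0, 0.0, 309.2], [0.0, 569.0, 239.1], [0.0, 0.0, 1.0]] [[-0.985, 0.099, -0.14, 338.91], [-0.172, -0.59, 0.789, 730.863], [-0.005, 0.801, 0.598, 757.026], [0.0, 0.0, 0.0, 1.0]] ['camera_matrix', 'extrinsics']
{'time_s': 0.1, 'joints': array([ 1.04483145,  0.33385088,  0.03984316,  1.46619508, -0.01339478,
        1.34328409, -0.05853209]), 'joint_vel': array([-0.0003142 , -0.00055414,  0.00225212, -0.0021382 ,  0.00103677,
        0.00027535,  0.00117439]), 'tau': array([ 3.72215130e-03, -6.60018897e+01,  1.36981532e+00, -4.06477475e+01,
        1.70284143e-02,  8.90002790e-03, -1.98433270e-05]), 'ee_pos': array([ 268.87421201, -591.32808155,  230.49691003]), 'tool_rot': array([-3.06896444e+00, -6.64957418e-01,  6.32350818e-04]), 'force': array([0.153306  , 1.18151673, 0.91761697]), 'torque': array([-0.03625039, -0.00903855,  0.05192449]), 'gripper_force': 0.0, 'width': 0.9981688363094615}
```

View pics/top1.png

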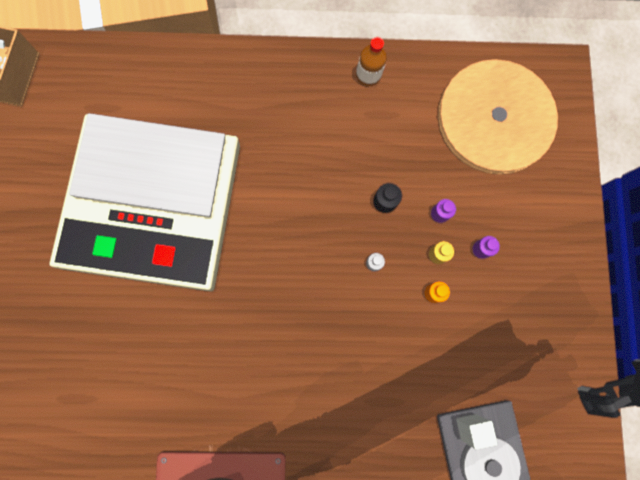

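View pics/side1.png

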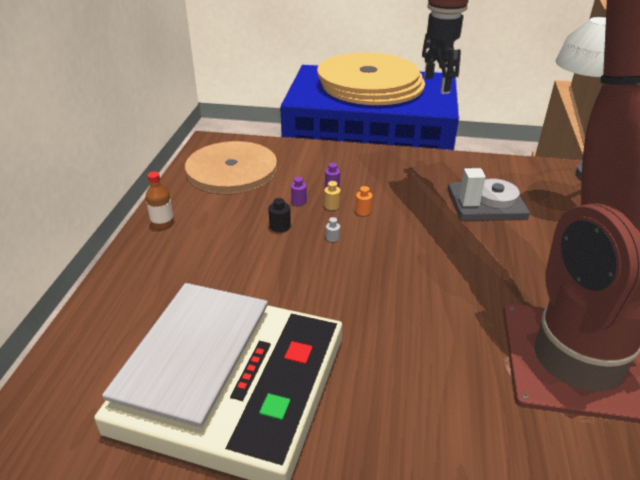

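Top view candidates: yellow (444,252), orange (440,292), purple (445,210) and (488,247), black (388,198), steel (376,261). Brass is most likely the yellow one, which is at (332,196) in the side view. The green key is at (104,246) and the red key at (163,256). I'll check the choice in a close crop and measure.

```bash
python3 - <<'E'
from h import *
a=cv2.imread('pics/top1.png')[180:320,360:510];b=cv2.imread('pics/side1.png')[150:250,255:385]
cv2.imwrite('pics/crop.png',np.hstack([cv2.resize(a,(400,400),interpolation=2),cv2.resize(b,(400,400),interpolation=2)]))
for n in('top','side'):
    z=np.load(f'pics/{n}1.npz');p,d=z['p'],z['d'];P=pts(n,d);H=cv2.cvtColor(p,cv2.COLOR_RGB2HSV);h,s,v=H[...,0],H[...,1].astype(int),H[...,2]
    def blob(m,name):
        k,l,st,c=cv2.connectedComponentsWithStats(m.astype(np.uint8))
        for i in range(1,k):
            if st[i,4]>60:
                Q=P[l==i]; zt=np.percentile(Q[:,2],95); top=Q[Q[:,2]>zt-6]
                print(n,name,np.round(c[i]),st[i].tolist(),'rgb',p[l==i].mean(0).round(),'med',np.median(Q,0).round(1),'ztop',zt.round(1),'topxy',((top.max(0)+top.min(0))/2).round(1),'mid',((Q.max(0)+Q.min(0))/2).round(1))
    on=(P[...,2]>12)&(P[...,2]<90)&(P[...,0]>250)&(P[...,0]<780)&(P[...,1]<-150)&(P[...,1]>-550)
    blob(on,'obj')
    blob((s>150)&(v>100)&(h>50)&(h<75),'green'); blob((s>180)&(v>130)&((h<4)|(h>176))&(P[...,2]>20)&(P[...,1]>0),'red')
    blob((P[...,2]>78)&(P[...,2]<92)&(P[...,1]>0)&(s<60),'platter')
z=np.load('pics/top1.npz');P=pts('top',z['d']);p=z['p'];m=(P[...,2]>78)&(P[...,2]<95)&(P[...,1]>0)
r=cv2.minAreaRect(P[m][:,:2].astype(np.float32));print(r)
E
```

```text
top obj [478. 136.] [441, 110, 67, 61, 3102] rgb [238. 196. 124.] med [ 727.2 -495.5   23.1] ztop 26.2 topxy [ 717.3 -484.7   24.7] mid [ 717.3 -484.7   22.7]
top obj [388. 197.] [374, 182, 29, 30, 641] rgb [60. 55. 56.] med [ 586.9 -303.    52.7] ztop 71.4 topxy [ 592.8 -306.6   70.9] mid [ 592.9 -306.5   44. ]
top obj [444. 210.] [432, 199, 24, 23, 398] rgb [152.  74. 178.] med [ 565.5 -411.4   46.9] ztop 65.2 topxy [ 569.9 -416.9   64.2] mid [ 569.5 -416.5   40.6]
top obj [486. 246.] [474, 236, 26, 22, 418] rgb [147.  72. 173.] med [ 496.1 -490.9   47.1] ztop 65.5 topxy [ 499.2 -497.5   64. ] mid [ 498.7 -496.7   40.3]
top obj [442. 252.] [430, 241, 24, 22, 394] rgb [215. 191.  76.] med [ 484.  -404.9   46.9] ztop 65.4 topxy [ 486.9 -410.5   64. ] mid [ 487.1 -409.8   40.4]
top obj [375. 261.] [367, 253, 18, 17, 239] rgb [211. 207. 206.] med [ 465.3 -281.1   34. ] ztop 51.5 topxy [ 467.6 -283.7   50. ] mid [ 467.5 -283.3   34.8]
top obj [437. 292.] [426, 281, 24, 21, 392] rgb [224. 150.  10.] med [ 409.2 -394.    46.8] ztop 66.0 topxy [ 410.4 -398.7   65.3] mid [ 410.7 -399.5   42
[... 1415 characters left out ...]
 green [275. 406.] [259, 393, 31, 27, 534] rgb [ 60. 194.  83.] med [482.1 224.4  59.6] ztop 61.8 topxy [420.7 466.9 406.5] mid [421.3 464.7 405.1]
side red [298. 352.] [285, 341, 27, 23, 411] rgb [231.  52.  51.] med [467.8 115.2  59.5] ztop 61.6 topxy [467.6 113.2  59.7] mid [468.5 113.   58.5]
side platter [188. 354.] [103, 283, 165, 144, 12829] rgb [211. 206. 204.] med [631.  171.9  84.3] ztop 86.3 topxy [632.9 147.3  84.5] mid [632.9 147.8  83.3]
side platter [587. 352.] [543, 321, 97, 44, 365] rgb [136. 123. 107.] med [22.3 64.6 81.5] ztop 84.5 topxy [ 6.4 38.6 82.8] mid [ 6.4 38.6 82.6]
((687.6004638671875, 252.40237426757812), (533.4133911132812, 231.752685546875), 63.58653259277344)
```

View pics/crop.png

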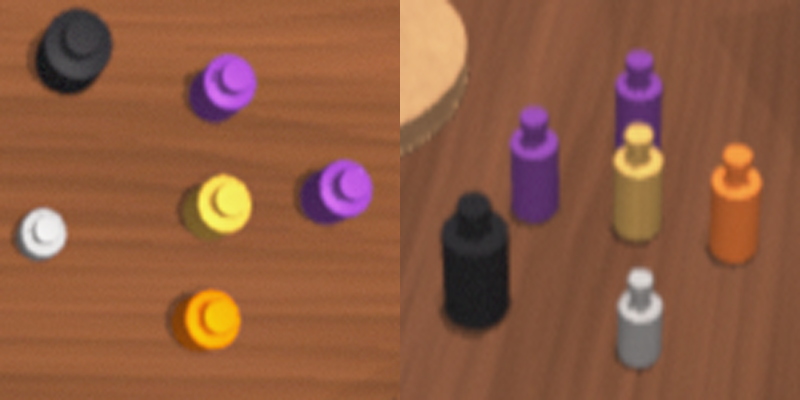

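The crop confirms the muted gold weight as brass (top 444,252). The orange and purple ones are decoys. Brass is at about (487,-408), the platter centre at (634,147) and the green key at (482,222). The neighbours leave an axis free at about 45°, so I'll align the finger line with that.

```bash
cat >> h.py <<'E'
from scipy.spatial.transform import Rotation as R
def to(x,y,z,yaw=None):
    """shift (tool axes) and turn to reach TCP x,y,z, tool down, tool y at yaw deg"""
    s=manip.read_state();r=R.from_rotvec(s['tool_rot']);M=r.as_matrix()
    cur=np.degrees(np.arctan2(M[1,1],M[0,1])); yaw=cur if yaw is None else yaw
    a=np.radians(yaw);Y=np.array([np.cos(a),np.sin(a),0]);Z=np.array([0,0,-1.]);T=np.stack([np.cross(Y,Z),Y,Z],1)
    print('t',round(s['time_s'],2),'pos',s['ee_pos'].round(1),'yaw',cur.round(1),'F',s['force'].round(1),'w',round(s['width'],3),'g',s['gripper_force'],'j7',s['joints'][6].round(2))
    print('shift',(M.T@(np.array([x,y,z])-s['ee_pos'])).round(1).tolist(),'turn',np.degrees((r.inv()*R.from_matrix(T)).as_rotvec()).round(1).tolist())
E
python3 -c "
from h import *
to(487,-408,130,45)"
```

```text
t 0.1 pos [ 268.9 -591.3  230.5] yaw -65.5 F [0.2 1.2 0.9] w 0.998 g 0.0 j7 -0.06
shift [274.5, -76.5, 100.6] turn [-0.1, -0.1, -110.5]
```

```bash
python3 -m creep '[[85,[274,-76,100],[0,0,-110]],[85,[274,-76,100],[0,0,-110]],[85,[274,-76,100],[0,0,-110]],[85,[274,-76,100],[0,0,-110]],[85,[274,-76,100],[0,0,-110]],[85,[274,-76,100],[0,0,-110]],[85,[274,-76,100],[0,0,-110]],[85,[274,-76,100],[0,0,-110]],[85,[274,-76,100],[0,0,-110]],[85,[274,-76,100],[0,0,-110]],[85,[274,-76,100],[0,0,-110]],[85,[274,-76,100],[0,0,-110]],[85,[274,-76,100],[0,0,-110]],[85,[274,-76,100],[0,0,-110]],[85,[274,-76,100],[0,0,-110]],[85,[274,-76,100],[0,0,-110]],[85,[274,-76,100],[0,0,-110]],[85,[274,-76,100],[0,0,-110]],[70,[274,-76,100],[0,0,-110]],[70,[274,-76,100],[0,0,-110]]]' 40
python3 - <<'E'
from h import *
to(487,-408,4,45)
p,d=shot('side','side2'); q,_=shot('top','top2')
P=pts('side',d)
H=cv2.cvtColor(p,cv2.COLOR_RGB2HSV)
cv2.imwrite('pics/c2.png',np.hstack([cv2.resize(p[100:260,240:440,::-1],(400,320)),cv2.resize(q[170:330,350:550,::-1],(400,320))]))
E
```

```text
time_s: 1.77
ee_pos: [487.0, -409.0, 131.2]
tool_rot: [-1.218, -2.896, -0.0]
force: [0.0, 0.4, 0.1]
width: 0.814
gripper_force: 0.0
t 1.77 pos [ 487.  -409.   131.2] yaw 44.4 F [0.  0.4 0.1] w 0.814 g 0.0 j7 1.28
shift [0.7, 0.7, 127.2] turn [-0.0, -0.0, -0.6]
```

View pics/c2.png

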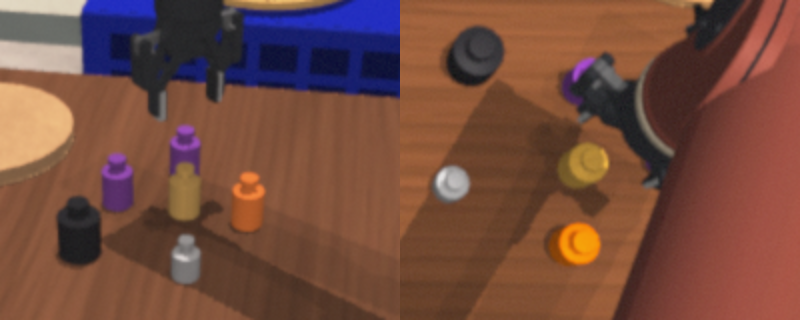

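The weight sits midway between the fingers in the side crop (weight at about 185, fingers at about 157 and 215), so I'm going down to grasp.

```bash
python3 -m creep '[[70,[1,1,25],[0,0,0]],[70,[1,1,50],[0,0,0]],[70,[1,1,75],[0,0,0]],[70,[1,1,90],[0,0,0]],[70,[1,1,105],[0,0,0]],[70,[1,1,115],[0,0,0]],[70,[1,1,122],[0,0,0]],[70,[1,1,126],[0,0,0]],[70,[1,1,126],[0,0,0]],[36,[1,1,126],[0,0,0]],[30,[1,1,126],[0,0,0]],[30,[1,1,126],[0,0,0]],[30,[1,1,126],[0,0,0]],[30,[1,1,126],[0,0,0]],[30,[1,1,126],[0,0,0]],[30,[1,1,126],[0,0,0]],[30,[1,1,126],[0,0,0]]]' 40
python3 -c "
from h import *
to(634,147,180,45)"
```

```text
time_s: 3.28
ee_pos: [487.5, -408.2, 6.4]
tool_rot: [1.216, 2.895, -0.001]
force: [-1.5, -0.4, 6.1]
width: 0.432
gripper_force: 41.1
t 3.28 pos [ 487.5 -408.2    6.4] yaw 44.4 F [-1.5 -0.4  6.1] w 0.432 g 41.05813200585544 j7 1.24
shift [293.5, 493.3, -174.1] turn [-0.0, 0.1, -0.6]
```

```bash
python3 -m creep '[[30,[0,0,-5],[0,0,0]],[30,[0,0,-20],[0,0,0]],[30,[0,0,-45],[0,0,0]],[30,[0,0,-75],[0,0,0]],[30,[0,0,-105],[0,0,0]],[30,[0,0,-135],[0,0,0]],[30,[0,0,-160],[0,0,0]],[30,[0,0,-175],[0,0,0]],[30,[0,0,-175],[0,0,0]],[30,[0,0,-175],[0,0,0]]]' 60
python3 - <<'E'
from h import *
to(634,147,180,45)
p,d=shot('side','side3')
cv2.imwrite('pics/c3.png',cv2.resize(p[:260,220:480,::-1],(520,520)))
E
```

```text
time_s: 4.12
ee_pos: [486.9, -407.5, 180.1]
tool_rot: [1.216, 2.897, -0.0]
force: [-0.2, 0.3, -5.0]
width: 0.427
gripper_force: 60.8
t 4.12 pos [ 486.9 -407.5  180.1] yaw 44.5 F [-0.2  0.3 -5. ] w 0.427 g 60.82062762703572 j7 1.3
shift [292.8, 493.3, 0.1] turn [-0.0, 0.0, -0.5]
```

View pics/c3.png

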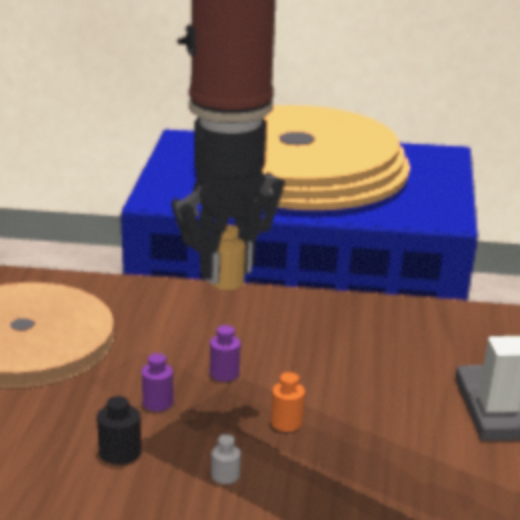

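The weight is held upright at about (228,262) in the crop, and the wrist force reads its 5 N. Carrying it to the platter.

```bash
python3 -m creep '[[30,[5,8,0],[0,0,0]],[30,[15,25,0],[0,0,0]],[30,[30,50,0],[0,0,0]],[30,[47,79,0],[0,0,0]],[30,[64,108,0],[0,0,0]],[30,[81,137,0],[0,0,0]],[30,[98,165,0],[0,0,0]],[30,[115,194,0],[0,0,0]],[30,[132,222,0],[0,0,0]],[30,[149,251,0],[0,0,0]],[30,[166,280,0],[0,0,0]],[30,[183,308,0],[0,0,0]],[30,[200,337,0],[0,0,0]],[30,[217,366,0],[0,0,0]],[30,[234,394,0],[0,0,0]],[30,[251,423,0],[0,0,0]],[30,[266,448,0],[0,0,0]],[30,[279,470,0],[0,0,0]],[30,[288,485,0],[0,0,0]],[30,[293,493,0],[0,0,0]]]'
python3 -m creep '[[30,[0,0,0],[0,0,0]],[30,[0,0,0],[0,0,0]],[30,[0,0,0],[0,0,0]]]'
python3 - <<'E'
from h import *
to(634,147,94,45)
p,d=shot('side','side4')
cv2.imwrite('pics/c4.png',cv2.resize(p[140:460,80:400,::-1],(560,560)))
E
```

```text
time_s: 5.83
ee_pos: [632.3, 150.8, 178.5]
tool_rot: [-1.209, -2.896, -0.0]
force: [-1.3, -0.5, -4.0]
width: 0.43
gripper_force: 60.8
time_s: 6.08
ee_pos: [633.5, 144.9, 179.6]
tool_rot: [-1.218, -2.895, 0.002]
force: [1.0, -0.5, -4.4]
width: 0.43
gripper_force: 60.8
t 6.08 pos [633.5 144.9 179.6] yaw 44.4 F [ 1.  -0.5 -4.4] w 0.43 g 60.79331888719025 j7 0.29
shift [1.2, 1.9, 85.6] turn [-0.1, 0.0, -0.6]
```

View pics/c4.png

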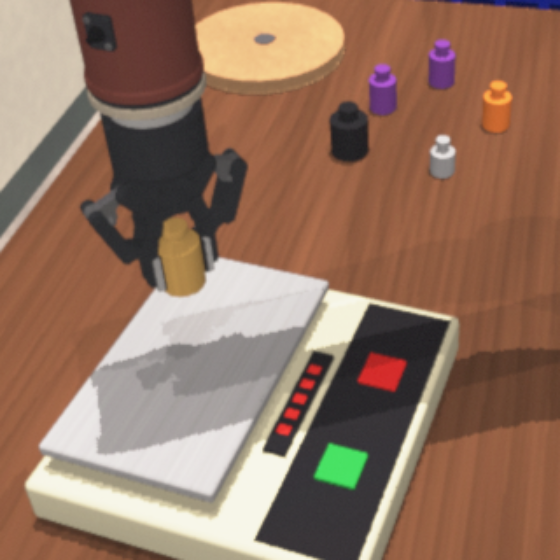

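The weight is still held upright (182,262 in the crop), directly above the platter. Lowering it to just short of contact, then going slowly.

```bash
python3 -m creep '[[30,[1,2,10],[0,0,0]],[30,[1,2,25],[0,0,0]],[30,[1,2,42],[0,0,0]],[30,[1,2,58],[0,0,0]],[30,[1,2,70],[0,0,0]],[30,[1,2,78],[0,0,0]],[30,[1,2,82],[0,0,0]],[30,[1,2,84],[0,0,0]],[30,[1,2,84],[0,0,0]],[30,[1,2,84],[0,0,0]]]'
python3 -m creep '[[30,[0,0,1],[0,0,0]],[30,[0,0,2],[0,0,0]],[30,[0,0,2],[0,0,0]]]'
python3 -m creep '[[30,[0,0,1],[0,0,0]],[30,[0,0,1],[0,0,0]]]'
python3 -m creep '[[30,[0,0,1],[0,0,0]],[30,[0,0,1],[0,0,0]]]'
```

```text
time_s: 6.97
ee_pos: [634.9, 149.0, 97.1]
tool_rot: [1.216, 2.896, 0.001]
force: [-0.3, -0.4, -3.3]
width: 0.429
gripper_force: 60.9
time_s: 7.22
ee_pos: [634.6, 148.9, 94.5]
tool_rot: [1.216, 2.896, 0.0]
force: [0.4, -0.6, -4.0]
width: 0.43
gripper_force: 60.9
time_s: 7.38
ee_pos: [634.5, 148.8, 93.3]
tool_rot: [-1.216, -2.897, 0.0]
force: [1.6, -0.0, -4.4]
width: 0.431
gripper_force: 60.9
time_s: 7.55
ee_pos: [634.4, 148.9, 92.2]
tool_rot: [-1.216, -2.896, 0.0]
force: [0.9, 0.5, -4.4]
width: 0.43
gripper_force: 60.9
```

```bash
python3 -m creep '[[30,[0,0,1],[0,0,0]],[30,[0,0,1],[0,0,0]],[30,[0,0,1],[0,0,0]]]'
python3 -m creep '[[30,[0,0,1],[0,0,0]],[30,[0,0,1],[0,0,0]],[30,[0,0,1],[0,0,0]]]'
```

```text
time_s: 7.8
ee_pos: [634.5, 148.9, 91.5]
tool_rot: [1.216, 2.897, 0.0]
force: [-0.7, -0.1, -0.4]
width: 0.428
gripper_force: 61.1
time_s: 8.05
ee_pos: [634.5, 148.9, 91.5]
tool_rot: [1.216, 2.896, -0.0]
force: [-4.8, -1.6, 6.5]
width: 0.43
gripper_force: 62.1
```

Force has gone from -4.4 to +6.5 N, so the weight is resting on the platter. Releasing and rising.

```bash
python3 -m creep '[[45,[0,0,-1],[0,0,0]],[55,[0,0,-1],[0,0,0]],[65,[0,0,-1],[0,0,0]],[75,[0,0,-1],[0,0,0]],[75,[0,0,-1],[0,0,0]],[75,[0,0,-1],[0,0,0]],[75,[0,0,-8],[0,0,0]],[75,[0,0,-25],[0,0,0]],[75,[0,0,-50],[0,0,0]],[75,[0,0,-75],[0,0,0]],[60,[0,0,-95],[0,0,0]],[30,[0,0,-100],[0,0,0]],[0,[0,0,-100],[0,0,0]],[0,[0,0,-100],[0,0,0]]]'
python3 - <<'E'
from h import *
to(482,221.5,150,-7.5+90)
p,d=shot('side','side5')
cv2.imwrite('pics/c5.png',cv2.resize(p[140:460,80:400,::-1],(560,560)))
E
```

```text
time_s: 9.22
ee_pos: [634.3, 148.8, 189.9]
tool_rot: [-1.216, -2.897, 0.0]
force: [-0.1, 0.5, -0.2]
width: 0.313
gripper_force: 0.0
t 9.22 pos [634.3 148.8 189.9] yaw 44.4 F [-0.1  0.5 -0.2] w 0.313 g 0.0 j7 0.29
shift [158.6, -57.8, 40.0] turn [-0.0, -0.0, -38.1]
```

View pics/c5.png

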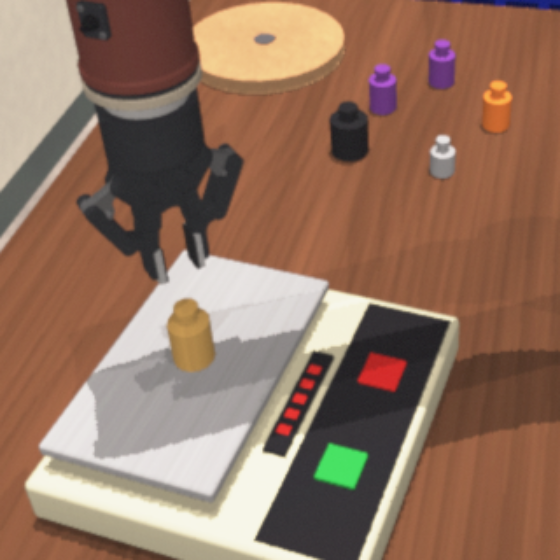

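The weight stands upright on the platter at (190,335) in the crop, clear of the fingers. Moving over the green key (341,465) with the fingers shut.

```bash
python3 -m creep '[[0,[10,-4,0],[0,0,-4]],[0,[35,-13,0],[0,0,-10]],[0,[65,-24,0],[0,0,-16]],[0,[95,-35,0],[0,0,-22]],[0,[125,-46,10],[0,0,-28]],[0,[148,-54,25],[0,0,-34]],[0,[158,-58,40],[0,0,-38]],[0,[158,-58,55],[0,0,-38]],[0,[158,-58,70],[0,0,-38]],[0,[158,-58,85],[0,0,-38]],[0,[158,-58,95],[0,0,-38]],[0,[158,-58,95],[0,0,-38]],[0,[158,-58,95],[0,0,-38]],[0,[158,-58,95],[0,0,-38]]]'
python3 - <<'E'
from h import *
to(482,221.5,65,82.5)
p,d=shot('side','side6')
cv2.imwrite('pics/c6.png',cv2.resize(p[140:460,80:400,::-1],(560,560)))
E
```

```text
time_s: 10.43
ee_pos: [482.6, 221.3, 95.8]
tool_rot: [0.207, 3.135, 0.001]
force: [-1.0, -0.1, -0.8]
width: 0.003
gripper_force: 0.0
t 10.43 pos [482.6 221.3  95.8] yaw 82.5 F [-1.  -0.1 -0.8] w 0.003 g 0.0 j7 0.71
shift [0.7, 0.1, 30.8] turn [0.0, 0.0, -0.0]
```

View pics/c6.png

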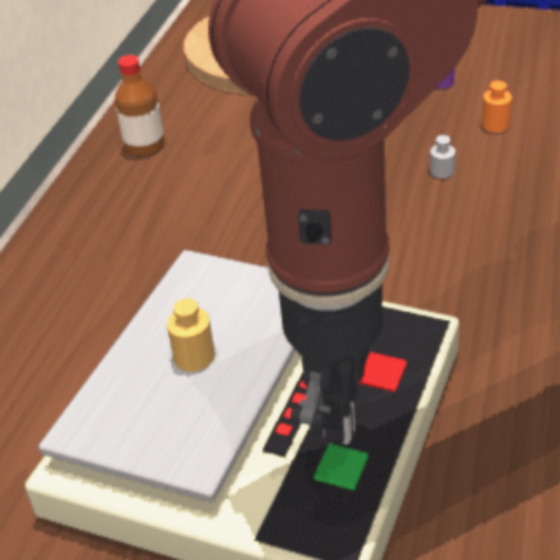

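The shut fingertips (345,435) are above the green key (341,466), and the weight is undisturbed at (190,335). Descending.

```bash
python3 -m creep '[[0,[0,0,8],[0,0,0]],[0,[0,0,16],[0,0,0]],[0,[0,0,23],[0,0,0]],[0,[0,0,28],[0,0,0]],[0,[0,0,31],[0,0,0]],[0,[0,0,32],[0,0,0]],[0,[0,0,32],[0,0,0]]]'
python3 -m creep '[[0,[0,0,1],[0,0,0]],[0,[0,0,1],[0,0,0]]]'
python3 -m creep '[[0,[0,0,1],[0,0,0]],[0,[0,0,1],[0,0,0]]]'
```

```text
time_s: 11.07
ee_pos: [482.2, 221.1, 63.0]
tool_rot: [-0.207, -3.134, -0.0]
force: [0.4, -0.4, 0.3]
width: -0.0
gripper_force: 0.0
time_s: 11.23
ee_pos: [482.6, 221.1, 62.5]
tool_rot: [0.207, 3.134, 0.0]
force: [-0.3, -0.6, 1.0]
width: 0.001
gripper_force: 0.0
time_s: 11.4
ee_pos: [482.5, 221.0, 61.4]
tool_rot: [0.207, 3.135, 0.0]
force: [-0.3, 0.6, 0.6]
width: -0.002
gripper_force: 0.0
```

```bash
python3 -m creep '[[0,[0,0,1],[0,0,0]],[0,[0,0,1],[0,0,0]]]'
python3 -m creep '[[0,[0,0,1],[0,0,0]],[0,[0,0,1],[0,0,0]]]'
```

```text
time_s: 11.57
ee_pos: [482.6, 221.1, 60.4]
tool_rot: [0.207, 3.134, 0.0]
force: [-0.2, -0.8, 1.0]
width: -0.001
gripper_force: 0.8
time_s: 11.73
ee_pos: [482.6, 221.1, 59.5]
tool_rot: [0.207, 3.134, 0.0]
force: [-0.3, -1.2, 4.8]
width: -0.002
gripper_force: 1.9
```

```bash
python3 -m creep '[[0,[0,0,1],[0,0,0]],[0,[0,0,1],[0,0,0]]]'
```

```text
time_s: 11.9
ee_pos: [482.6, 221.2, 59.0]
tool_rot: [0.207, 3.134, -0.0]
force: [-2.3, -2.0, 10.7]
width: 0.003
gripper_force: 5.1
```

```bash
python3 -m creep '[[0,[0,0,0.4],[0,0,0]],[0,[0,0,0.4],[0,0,0]],[0,[0,0,0.4],[0,0,0]],[0,[0,0,0.4],[0,0,0]],[0,[0,0,0.4],[0,0,0]],[0,[0,0,0.4],[0,0,0]]]'
python3 -m creep '[[0,[0,0,-3],[0,0,0]],[0,[0,0,-10],[0,0,0]],[0,[0,0,-25],[0,0,0]],[0,[0,0,-45],[0,0,0]],[0,[0,0,-65],[0,0,0]],[0,[0,0,-80],[0,0,0]],[0,[0,0,-85],[0,0,0]],[0,[0,0,-85],[0,0,0]],[0,[0,0,-85],[0,0,0]],[0,[0,0,-85],[0,0,0]]]'
python3 - <<'E'
from h import *
p,d=shot('side','side7')
cv2.imwrite('pics/c7.png',cv2.resize(p[140:460,80:400,::-1],(560,560)))
E
```

```text
time_s: 12.4
ee_pos: [482.7, 221.1, 58.9]
tool_rot: [0.207, 3.134, -0.001]
force: [-3.8, -2.0, 14.6]
width: -0.001
gripper_force: 7.2
time_s: 13.23
ee_pos: [481.9, 220.6, 141.8]
tool_rot: [-0.207, -3.133, 0.001]
force: [0.4, 0.4, -1.4]
width: 0.002
gripper_force: 0.0
```

View pics/c7.png

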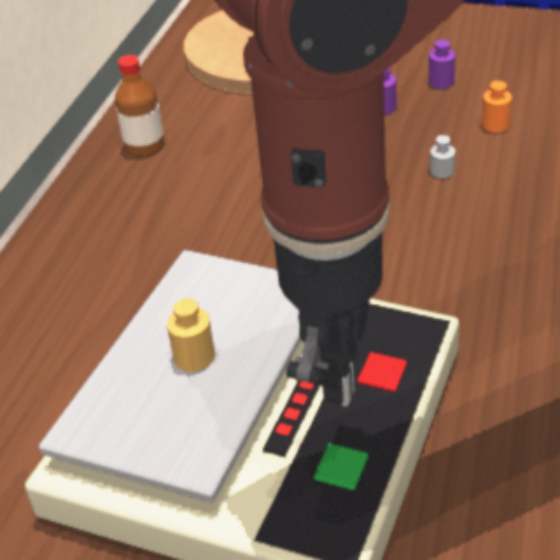

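The key was held at about 11–15 N for over half a second. The weight still stands at (190,335) and the fingers are clear of everything. Handing in.

```bash
python3 -c "
from station import manip
print(manip.hand_in())"
```

```text
the job is handed in; nothing more can be done
None
```

I set the brass check weight upright on the platter and released it, pressed the green key at about 11–15 N for just over half a second, and handed the job in at about 13 s; hand-in returned no verdict.

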